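# Lids back on the stoneware

## Task

The washing-up is dry: put each of the four wooden lids back on the white jar or dish it belongs to by shape and size, sitting flat, centred and square on its rim so the set can go back in the cupboard. Set the lids down rather than dropping them, leave the jars and dishes standing where they are, and don't knock the little glass or the egg cup that stand among them.

Things in the scene. Friction and masses are not known exactly. Their poses are not given: they have to be found in the camera images.
- large_lid_knob (a point): Large round lid of pale beech, lying handle up on its plug. Bottom to top: plug a disc of 90 mm diameter, 7 mm thick; plate a disc of 130 mm diameter, 8 mm thick; in its middle a round knob of 28 mm diameter, 34 mm tall. This point: on the centre line, half-way up the handle, 17 mm above the plate's top, 25 mm above its underside (which rests on the rim), 32 mm above the plug's foot. z up. About 120 g.
- small_lid_knob (a point): Small round lid of pale beech, lying handle up on its plug. Bottom to top: plug a disc of 56 mm diameter, 7 mm thick; plate a disc of 96 mm diameter, 8 mm thick; in its middle a round knob of 28 mm diameter, 34 mm tall. This point: on the centre line, half-way up the handle, 17 mm above the plate's top, 25 mm above its underside (which rests on the rim), 32 mm above the plug's foot. z up. About 70 g.
- square_lid_knob (a point): Square lid of pale beech, lying handle up on its plug. Bottom to top: plug 66 x 66 mm, 7 mm thick; plate 104 x 104 mm, 8 mm thick; in its middle a square block 26 x 26 mm, 34 mm tall. This point: on the centre line, half-way up the handle, 17 mm above the plate's top, 25 mm above its underside (which rests on the rim), 32 mm above the plug's foot. z up, x and y run along the sides of plate and block. About 100 g.
- oblong_lid_knob (a point): Oblong lid of pale beech, lying handle up on its plug. Bottom to top: plug 94 x 46 mm, 7 mm thick; plate 132 x 84 mm, 8 mm thick; in its middle a bar 56 mm long, 20 mm thick, 34 mm tall. This point: on the centre line, half-way up the handle, 17 mm above the plate's top, 25 mm above its underside (which rests on the rim), 32 mm above the plug's foot. z up, x runs along the long side of plate and bar, y across them. About 110 g.
- large_jar_mouth (a point): Large round jar of white stoneware, 118 mm outside diameter, 95 mm tall, wall 6 mm, mouth 106 mm across. Loose, upright, open. This point: centre of the mouth, level with the rim's top. z up. A seated lid's plate rests on the rim, its plug inside (8 mm play all round), its handle point 25 mm above this point.
- small_jar_mouth (a point): Small round jar of white stoneware, 84 mm outside diameter, 85 mm tall, wall 6 mm, mouth 72 mm across. Loose, upright, open. This point: centre of the mouth, level with the rim's top. z up. A seated lid's plate rests on the rim, its plug inside (8 mm play all round), its handle point 25 mm above this point.
- square_dish_mouth (a point): Square dish of white stoneware, 94 x 94 mm outside, 60 mm tall, wall 6 mm, mouth 82 x 82 mm. Loose, upright, open. This point: centre of the mouth, level with the rim's top. z up, x and y run along its sides. A seated lid's plate rests on the rim, its plug inside (8 mm play all round), its handle point 25 mm above this point.
- oblong_dish_mouth (a point): Oblong dish of white stoneware, 122 x 74 mm outside, 55 mm tall, wall 6 mm, mouth 110 x 62 mm. Loose, upright, open. This point: centre of the mouth, level with the rim's top. z up, x runs along its long side, y across it. A seated lid's plate rests on the rim, its plug inside (8 mm play all round), its handle point 25 mm above this point.
- glass: Bystander: small clear drinking glass, 52 mm across, 75 mm tall, standing among the things. Origin at the centre of its underside.
- eggcup: Bystander: white egg cup, 50 mm across, 55 mm tall, standing among the things. Origin at the centre of its underside.

How it is judged:
At the end, for the whole second after the job is handed in: Each lid rests on its own vessel, released and still: handle within 12 mm of the mouth's centre line and 25 mm (within 4) above the rim, lid and vessel level within 0.06 rad; square and oblong lids lined up with their dishes within 0.2 rad (any way round that fits) (horizontal distance between large_lid_knob and large_jar_mouth below 0.012 m and z of large_lid_knob in the frame of large_jar_mouth between 0.021 and 0.029 m and angle between each of large_lid_knob, large_jar_mouth, small_lid_knob, small_jar_mouth, square_lid_knob, square_dish_mouth, oblong_lid_knob, oblong_dish_mouth's own z axis and vertical below 0.06 rad and linear speed of each of large_lid, small_lid, square_lid, oblong_lid below 0.01 m/s and angular speed of each of large_lid, small_lid, square_lid, oblong_lid below 0.1 rad/s and horizontal distance between small_lid_knob and small_jar_mouth below 0.012 m and z of small_lid_knob in the frame of small_jar_mouth between 0.021 and 0.029 m and horizontal distance between square_lid_knob and square_dish_mouth below 0.012 m and z of square_lid_knob in the frame of square_dish_mouth between 0.021 and 0.029 m and horizontal distance between oblong_lid_knob and oblong_dish_mouth below 0.012 m and z of oblong_lid_knob in the frame of oblong_dish_mouth between 0.021 and 0.029 m and (angle between the x axis of square_lid_knob and the x axis of square_dish_mouth, either way round below 0.2 rad or angle between the x axis of square_lid_knob and the y axis of square_dish_mouth, either way round below 0.2 rad) and angle between the x axis of oblong_lid_knob and the x axis of oblong_dish_mouth, either way round below 0.2 rad); the robot touches nothing.
It fails at once if a lid is dropped or flung (moves faster than 0.6 m/s with no finger on it: a fall of about 18 mm) ((linear speed of large_lid above 0.6 m/s and contact force between the fingers and large_lid below 0.05 N) or (linear speed of small_lid above 0.6 m/s and contact force between the fingers and small_lid below 0.05 N) or (linear speed of square_lid above 0.6 m/s and contact force between the fingers and square_lid below 0.05 N) or (linear speed of oblong_lid above 0.6 m/s and contact force between the fingers and oblong_lid below 0.05 N)).
It fails at once if a jar or dish is shifted or tipped by more than 30 mm (distance of any of large_jar_mouth, small_jar_mouth, square_dish_mouth, oblong_dish_mouth from where it was at the start of the episode above 0.03 m).
It fails at once if the glass or the egg cup is shifted more than 30 mm or knocked over (distance of any of glass, eggcup from where it was at the start of the episode above 0.03 m or angle between any of glass, eggcup's own z axis and vertical above 0.5 rad).
It also fails if it takes over 106 s, if anything falls off the work surface, if the arm or the gripper's body presses on something with over 40 N, if the wrist force passes 120 N, or if a joint passes its speed limit or range.

## Robot

A 6-joint arm with a two-finger parallel gripper is mounted at the origin on the work surface. World frame = base frame: x ahead of the robot, y to its left, z up, the work surface at z = 0. Lengths are in m, angles in rad, forces in N, time in s.
With the tool pointing down it reaches from about 0.3 to 0.875 m from the base axis. Payload 4.2 kg.
Tool frame: the origin (TCP) lies on the front face of the gripper's body, between the roots of the fingers; the fingertips stand 73 mm ahead of it and the grasp point (between the pads) lies 54 mm ahead of it; z points along the fingers, y is the direction in which the jaws open and shut (so a half turn about z gives the same grasp; the last joint's range is limited). The gripper opens to 85 mm and grips with 20 to 120 N. Pads are 22 mm wide; open, the fingers measure 114 mm over their backs; the gripper's body (76 mm by 85 mm) begins 54 mm behind the grasp point. The pads swing forward as they close: fully open they stand 13 mm farther back than shut.
Start: joints at [-1.297, 0.32, 1.565, -0, 1.257, -0.02], TCP at [0.167, -0.55, 0.304] pointing down, gripper open.
Joint ranges: [-3.11, 3.11], [-0.84, 2.01], [0.21, 2.61], [-1.34, 4.49], [0.05, 2.63], [-2.56, 2.56]. Speed limits (rad/s): [2.57, 2.57, 3.14, 3.14, 3.14, 3.14].

## Interface

Orientations are given as a unit quaternion [x, y, z, w].
In Python, from cell import r gives the robot as it stands.
- The arm moves only by the tool move_arm, never from a script. Its argument "moves" is one flat list of numbers, 7 for each row, row after row: the shift along the tool's x, y, z in mm, then the turn, a rotation vector about the tool's x, y, z in rad, then the opening, from 0 (shut) to 1 (fully open). In form: [tx, ty, tz, ax, ay, az, hand, tx, ty, tz, ax, ay, az, hand, ...]. A call has 1 to 20 rows; each row is the pose to reach, as a shift and turn from the pose commanded when the call began, along the tool's axes at that moment; what a row does not reach only later rows make up. A row lasts 1/12 s, in which the tool goes at most 41.7 mm and 7.16 degrees, less where a joint would pass 70% of its speed; a pose out of reach is approached as far as the arm can. A call with a gripper value outside its range is refused whole. The fingers move at their own pace and stop on an object; "force" is the grip in N (left out, the last holds). Time passes only in rows, so rows that repeat a pose let the fingers close. It gives the time, the measured TCP pose, the force and the opening at its end, in the units of the state.
- r.get_state(): the state, without advancing time (a new reading comes with each control period).
- r.grab_frame(name): name is "side" or "top"; returns a dict with "frame" (400x640x3 uint8, red, green, blue), "range_z" (400x640 float32, m along the optical axis (not along the pixel's ray), 0 where there is no reading), "fx", "fy", "cx", "cy" (pixels), "world_to_cam" (4x4, takes a point from world to camera coordinates). Camera axes: x right, y up, looking along -z (the intrinsics and any distortion apply to the point x, -y, -z); pixel columns grow to the right and rows downward; lengths in m; the calibration is good to about 2 mm. A picture is of the moment at which its call begins.
- r.sign_off(): hands the job in, once; it reports no verdict.
Trained networks look in a picture, given as the dict that the camera call returned (one of the last four; its "shot" number tells which), for a name from the list of things; names that differ only in an ending like _2 or _b are one class to them, and where a whole thing is asked for, a point or a joint stands for the part that bears it (a point fixed in the world has none). Each returns a list of dicts, best first, with "conf" (0 to 1); they miss things now and then, are a little off and sometimes report something else, mostly with a low value. They report only what shows in the picture. A call takes as long as a camera call.
- r.trace(name, picture): "mask" (400x640 bool, what is visible of it) and "extent" ([left, top, right, bottom] in pixels, round what is visible of it).
- r.tip_of(name, picture): "centre" ([column, row] in pixels: a listed point, or the origin of a listed thing).
The state is a dict: "t": time; "joints": joint angles; "dq": joint speeds; "tau": joint torques, N m; "ee_pos": TCP position; "tcp_rot": TCP orientation; "ft_force": force on the tool from outside, world axes, zero at the start; "ft_torque": the same for the moment, N m; "finger_gap": opening from 0.0 (shut) to 1.0 (fully open).
Only numpy, scipy, OpenCV 4.12 (cv2) and the standard library are available. Lean on these libraries where they do the work, as an engineer would, in place of code of your own. Each camera call takes 0.05 s, during which the arm holds its last target.

## Working session

There is one attempt and no reset: what is moved stays moved. The work goes in short steps, Python scripts to look and compute and a tool call to move; the robot and the scene stay as the last step left them, time stands still between calls to the robot, and variables do not carry over. Pictures are saved under pics/ and viewed, and the job is handed in when it is done.

Besides the shell and the picture viewer there is one more tool, called after "Call:" as a command line: name --argument value ..., lists and objects as JSON in quotes. move_arm: Moves the arm, as the interface text tells. Its arguments: {"type":"object","properties":{"moves":{"type":"array"},"force":{"type":"number"}},"required":["moves"]}

```bash
mkdir -p pics; ls; python3 - <<'E'
from cell import r
import cv2, pickle
s=r.get_state(); print(s['t'],s['ee_pos'],s['tcp_rot'],s['finger_gap'])
for n in ("top","side"):
    f=r.grab_frame(n); cv2.imwrite(f"pics/{n}0.png",f["frame"][:,:,::-1]); pickle.dump(f,open(f"{n}0.pkl","wb"))
    print(n,f["fx"],f["fy"],f["cx"],f["cy"],f["world_to_cam"].round(3).tolist(),[k for k in f])
E
```

```text
pics
0.0 [ 0.16641117 -0.55002344  0.30310371] [ 9.89233988e-01  1.46339843e-01 -1.05222338e-04 -8.69007816e-04] 1.0046502239746247
top 403.8984500624662 403.8984500624662 324.7149367012911 198.99462782666924 [[0.013, -1.0, 0.003, -0.024], [0.994, 0.013, 0.113, -0.572], [-0.113, 0.001, 0.994, -0.965], [0.0, 0.0, 0.0, 1.0]] ['frame', 'range_z', 'fx', 'fy', 'cx', 'cy', 'world_to_cam', 'shot']
side 391.60294898377407 391.60294898377407 319.3062614643574 197.72017339016813 [[-0.992, -0.124, -0.019, 0.528], [0.082, -0.758, 0.647, -0.109], [-0.095, 0.64, 0.762, -1.048], [0.0, 0.0, 0.0, 1.0]] ['frame', 'range_z', 'fx', 'fy', 'cx', 'cy', 'world_to_cam', 'shot']
```

View pics/top0.png

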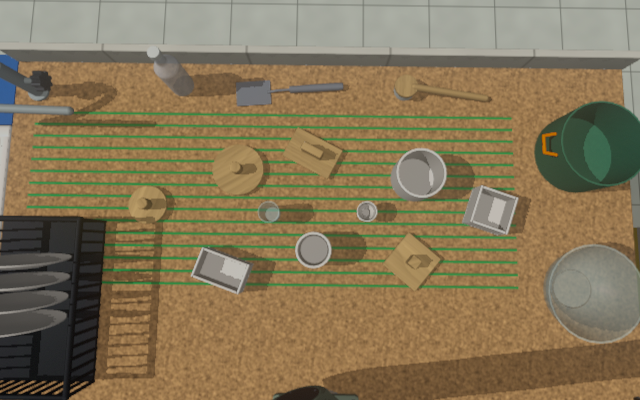

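View pics/side0.png

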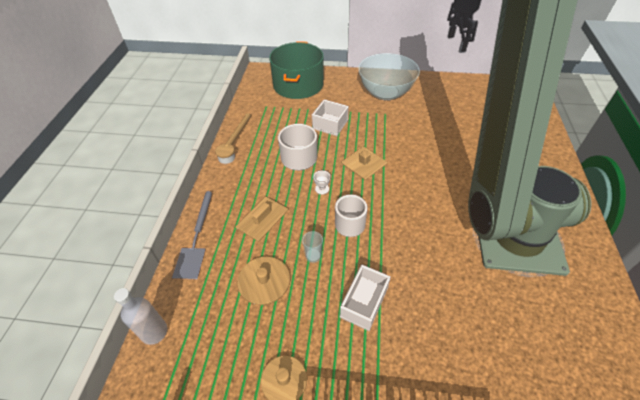

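```bash
cat > h.py <<'E'
import numpy as np, cv2
def cloud(f):
    z=f["range_z"].astype(float); v,u=np.mgrid[0:400,0:640]
    c=np.stack([(u-f["cx"])/f["fx"]*z, -(v-f["cy"])/f["fy"]*z, -z, np.ones_like(z)],-1)
    return (c@np.linalg.inv(f["world_to_cam"]).T)[...,:3]
def ray(f,px,h):
    T=np.linalg.inv(f["world_to_cam"]); d=T[:3,:3]@np.array([(px[0]-f["cx"])/f["fx"],-(px[1]-f["cy"])/f["fy"],-1]); o=T[:3,3]
    return o+d*(h-o[2])/d[2]
def circ(p):
    A=np.c_[p,np.ones(len(p))]; s=np.linalg.lstsq(A,(p**2).sum(1),rcond=None)[0]
    c=s[:2]/2; return c,np.sqrt(s[2]+c@c)
TH={"large_lid_knob":.032,"small_lid_knob":.032,"square_lid_knob":.032,"oblong_lid_knob":.032,"large_jar_mouth":.095,"small_jar_mouth":.085,"square_dish_mouth":.06,"oblong_dish_mouth":.055,"glass":0,"eggcup":0}
def measure(r,cam,names=TH,zadd={}):
    f=r.grab_frame(cam); P=cloud(f)
    for n in names:
        h=TH[n]+zadd.get(n,0)
        t=r.trace(n,f); c=r.tip_of(n,f)
        print(cam,n,"tip",[(np.round(ray(f,x["centre"],h)[:2],4).tolist(),round(x["conf"],2)) for x in c[:2]])
        if not t: print("  no mask"); continue
        m=t[0]["mask"]&(f["range_z"]>0); p=P[m]
        top={"l":0}; H=h if "lid" not in n else h-.017
        q=p[abs(p[:,2]-H)<.006][:,:2].astype(np.float32)
        print("  mask",round(t[0]["conf"],2),m.sum(),"n@H",len(q),"zpct",np.percentile(p[:,2],[2,50,98]).round(4))
        if len(q)>10:
            hl=cv2.convexHull(q)[:,0]; 
            rc=cv2.minAreaRect(q); b=cv2.boxPoints(rc); e=b[1]-b[0]; e2=b[2]-b[1]
            L=e if np.hypot(*e)>np.hypot(*e2) else e2
            cc,cr=cv2.minEnclosingCircle(q); k,kr=circ(hl.astype(float))
            print("  rect",np.round(rc[0],4),np.round(rc[1],4),"long yaw",round(float(np.arctan2(L[1],L[0])),3),"| encl",np.round(cc,4),round(cr,4),"| fit",k.round(4),kr.round(4))
        if "lid" in n:
            q=p[p[:,2]>H+.026][:,:2].astype(np.float32)
            if len(q)>4:
                rc=cv2.minAreaRect(q); b=cv2.boxPoints(rc); e=b[1]-b[0]; e2=b[2]-b[1]
                L=e if np.hypot(*e)>np.hypot(*e2) else e2
                print("  knobtop",len(q),q.mean(0).round(4),np.round(rc[0],4),np.round(rc[1],4),"yaw",round(float(np.arctan2(L[1],L[0])),3))
    return f
E
python3 - <<'E'
from cell import r
from h import *
measure(r,"top"); measure(r,"side")
E
```

```text
top large_lid_knob tip []
  mask 0.96 2072 n@H 1875 zpct [0.0026 0.0164 0.0505]
  rect [0.648  0.2053] [0.1281 0.1272] long yaw 1.475 | encl [0.6485 0.2054] 0.0656 | fit [0.6483 0.2052] 0.0644
  knobtop 103 [0.6474 0.2044] [0.6479 0.2045] [0.0266 0.025 ] yaw 0.029
top small_lid_knob tip [([0.5619, 0.4234], 0.56)]
  mask 0.68 1146 n@H 978 zpct [0.0123 0.0166 0.0518]
  rect [0.5564 0.4276] [0.0935 0.0934] long yaw 0.056 | encl [0.5562 0.4282] 0.0483 | fit [0.5562 0.4282] 0.0475
  knobtop 110 [0.5561 0.4266] [0.5565 0.4277] [0.0263 0.0258] yaw 1.239
top square_lid_knob tip []
  mask 0.87 1767 n@H 1608 zpct [0.0123 0.0163 0.0508]
  rect [ 0.4233 -0.2321] [0.1036 0.1037] long yaw -0.691 | encl [ 0.4236 -0.232 ] 0.0702 | fit [ 0.4214 -0.2315] 0.0649
  knobtop 125 [ 0.4234 -0.2315] [ 0.4235 -0.2321] [0.0256 0.0258] yaw -0.678
top oblong_lid_knob tip [([0.694, 0.0132], 0.87)]
  mask 0.89 1705 n@H 1428 zpct [0.0048 0.0168 0.0515]
  rect [0.694  0.0176] [0.1325 0.0841] long yaw 1.091 | encl [0.6936 0.0189] 0.0755 | fit [0.6927 0.0168] 0.0691
  knobtop 193 [0.6931 0.0174] [0.6939 0.0177] [0.056
[... 2453 characters left out ...]
.0837 0.0822] long yaw 1.454 | encl [0.4465 0.0086] 0.043 | fit [0.4466 0.0086] 0.042
side square_dish_mouth tip [([0.5489, -0.417], 0.78)]
  no mask
side oblong_dish_mouth tip [([0.3916, 0.2227], 0.78), ([0.643, -0.2806], 0.5)]
  mask 0.63 1928 n@H 472 zpct [0.0048 0.0163 0.0581]
  rect [0.3955 0.2286] [0.1243 0.0738] long yaw 1.224 | encl [0.3966 0.2304] 0.0688 | fit [0.3999 0.2282] 0.064
side glass tip [([0.5373, 0.1183], 0.56)]
  mask 0.93 476 n@H 2 zpct [0.0114 0.0522 0.0778]
side eggcup tip [([0.5359, -0.1184], 0.64)]
  mask 0.87 287 n@H 27 zpct [0.0031 0.0374 0.0573]
  rect [ 0.5422 -0.1142] [0.0317 0.0374] long yaw -0.105 | encl [ 0.5435 -0.1174] 0.0214 | fit [ 0.5414 -0.1188] 0.0195
```

```bash
cat >> h.py <<'E'
def local(r,cam,xy,rad,zlo,zhi):
    f=r.grab_frame(cam); P=cloud(f)
    m=(f["range_z"]>0)&(np.hypot(P[...,0]-xy[0],P[...,1]-xy[1])<rad)&(P[...,2]>zlo)&(P[...,2]<zhi)
    p=P[m]; q=p[:,:2].astype(np.float32); rc=cv2.minAreaRect(q); b=cv2.boxPoints(rc); e=b[1]-b[0]; e2=b[2]-b[1]
    L=e if np.hypot(*e)>np.hypot(*e2) else e2
    k,kr=circ(cv2.convexHull(q)[:,0].astype(float))
    print(cam,len(q),"z",np.median(p[:,2]).round(4),"rect",np.round(rc[0],4),np.round(rc[1],4),"yaw",round(float(np.arctan2(L[1],L[0])),3),"fit",k.round(4),kr.round(4))
def go(r,xyz,psi):
    s=r.get_state(); q=s["tcp_rot"]; 
    from scipy.spatial.transform import Rotation as R
    A=R.from_quat(q).as_matrix(); d=np.array(xyz)-s["ee_pos"]
    c,sn=np.cos(psi),np.sin(psi); B=np.array([[c,sn,0],[sn,-c,0],[0,0,-1.]])
    print("t",round(s["t"],2),"pos",s["ee_pos"].round(4),"F",s["ft_force"].round(1),"gap",round(s["finger_gap"],3),"shift",(A.T@d*1000).round(1),"turn",R.from_matrix(A.T@B).as_rotvec().round(3))
E
python3 - <<'E'
from cell import r
from h import *
for c in("top","side"): local(r,c,(.553,-.423),.085,.052,.07)
go(r,(.4215,-.2318,.2),.88)
E
```

```text
top 486 z 0.0601 rect [ 0.5505 -0.4212] [0.0952 0.0946] yaw 1.245 fit [ 0.5495 -0.4206] 0.0597
side 253 z 0.059 rect [ 0.5472 -0.4225] [0.0986 0.0961] yaw 1.269 fit [ 0.5456 -0.4235] 0.0642
t 2.3 pos [ 0.1665 -0.5504  0.3039] F [-0.7 -0.4  0.3] gap 1.001 shift [ 336.3 -231.1  103.9] turn [ 0.     0.    -0.586]
```

Call:
move_arm --moves '[20,-14,5,0,0,-0.04,0.7,50,-34,15,0,0,-0.1,0.7,84,-58,26,0,0,-0.15,0.7,118,-81,36,0,0,-0.2,0.7,151,-104,47,0,0,-0.26,0.7,185,-127,57,0,0,-0.32,0.7,219,-150,68,0,0,-0.38,0.7,252,-173,78,0,0,-0.44,0.7,286,-196,88,0,0,-0.5,0.7,315,-216,97,0,0,-0.56,0.7,336,-231,104,0,0,-0.586,0.7,336,-231,104,0,0,-0.586,0.7,336,-231,104,0,0,-0.586,0.7]' --force 30

```text
t: 3.38
ee_pos: [0.4217, -0.231, 0.1996]
tcp_rot: [0.904, 0.427, -0.0, -0.0]
ft_force: [-0.1, -0.4, -0.3]
finger_gap: 0.701
```

```bash
python3 - <<'E'
from cell import r
from h import *
go(r,(.4215,-.2318,.093),.88)
f=r.grab_frame("top"); cv2.imwrite("pics/t1.png",f["frame"][:,:,::-1])
f=r.grab_frame("side"); cv2.imwrite("pics/s1.png",f["frame"][:,:,::-1])
E
```

```text
t 3.38 pos [ 0.4217 -0.231   0.1996] F [-0.1 -0.4 -0.3] gap 0.701 shift [ -0.7   0.4 106.6] turn [-0.001  0.     0.003]
```

View pics/s1.png

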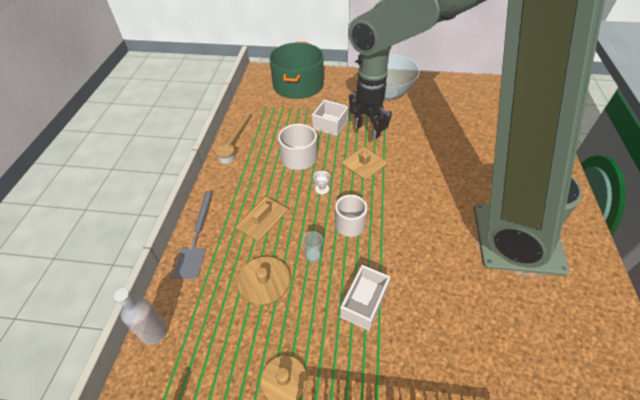

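The gripper stands above the square lid's block (gripper at about 370,130, block at 364,158). Going down and closing.

Call:
move_arm --moves '[0,0,20,0,0,0,0.7,0,0,45,0,0,0,0.7,0,0,70,0,0,0,0.7,0,0,90,0,0,0,0.7,0,0,100,0,0,0,0.7,0,0,106,0,0,0,0.7,0,0,106,0,0,0,0.7,0,0,106,0,0,0,0.2,0,0,106,0,0,0,0.1,0,0,106,0,0,0,0.1,0,0,106,0,0,0,0.1,0,0,106,0,0,0,0.1,0,0,106,0,0,0,0.1]' --force 40

```text
t: 4.57
ee_pos: [0.4218, -0.2326, 0.095]
tcp_rot: [0.905, 0.426, 0.001, 0.001]
ft_force: [-0.8, -2.5, 6.5]
finger_gap: 0.3
```

```bash
python3 - <<'E'
from cell import r
from h import *
go(r,(.4215,-.2318,.25),.88)
E
```

```text
t 4.57 pos [ 0.4218 -0.2326  0.095 ] F [-0.8 -2.5  6.5] gap 0.3 shift [   0.4   -0.3 -155. ] turn [0.003 0.    0.   ]
```

Call:
move_arm --moves '[0,0,-5,0,0,0,0.1,0,0,-15,0,0,0,0.1,0,0,-35,0,0,0,0.1,0,0,-60,0,0,0,0.1,0,0,-85,0,0,0,0.1,0,0,-110,0,0,0,0.1,0,0,-130,0,0,0,0.1,0,0,-143,0,0,0,0.1,0,0,-150,0,0,0,0.1,0,0,-150,0,0,0,0.1]'

```text
t: 5.4
ee_pos: [0.4216, -0.232, 0.2453]
tcp_rot: [0.905, 0.426, 0.001, 0.001]
ft_force: [0.3, 0.3, -0.9]
finger_gap: 0.297
```

```bash
python3 - <<'E'
from cell import r
from h import *
go(r,(.549,-.422,.2),1.255)
f=r.grab_frame("side"); cv2.imwrite("pics/s2.png",f["frame"][:,:,::-1])
E
```

```text
t 5.4 pos [ 0.4216 -0.232   0.2453] F [ 0.3  0.3 -0.9] gap 0.297 shift [-65.3 219.1  45.9] turn [ 0.003 -0.    -0.375]
```

View pics/s2.png

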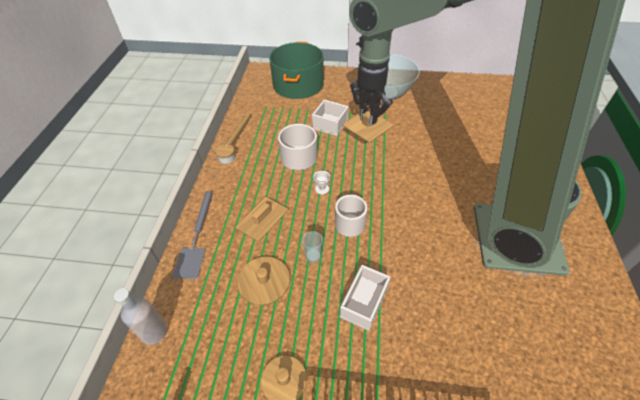

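The lid is held (about 370,128), level. Carrying it over the square dish (330,117).

Call:
move_arm --moves '[-4,13,0,0,0,-0.02,0.1,-11,38,0,0,0,-0.06,0.1,-20,68,0,0,0,-0.12,0.1,-30,100,0,0,0,-0.18,0.1,-39,132,0,0,0,-0.24,0.1,-48,162,0,0,0,-0.29,0.1,-56,188,0,0,0,-0.33,0.1,-62,208,10,0,0,-0.365,0.1,-65,218,25,0,0,-0.375,0.1,-65,219,40,0,0,-0.375,0.1,-65,219,46,0,0,-0.375,0.1,-65,219,46,0,0,-0.375,0.1,-65,219,46,0,0,-0.375,0.1]'

```text
t: 6.53
ee_pos: [0.5482, -0.4211, 0.1969]
tcp_rot: [0.809, 0.587, -0.0, -0.001]
ft_force: [-0.2, 0.0, -0.5]
finger_gap: 0.297
```

```bash
python3 - <<'E'
from cell import r
from h import *
go(r,(.549,-.422,.148),1.255)
for n in ("top","side"):
    f=r.grab_frame(n); cv2.imwrite(f"pics/{n}3.png",f["frame"][:,:,::-1])
E
```

```text
t 6.53 pos [ 0.5482 -0.4211  0.1969] F [-0.2  0.  -0.5] gap 0.297 shift [-0.7  1.2 48.9] turn [-0.002 -0.001  0.   ]
```

View pics/top3.png

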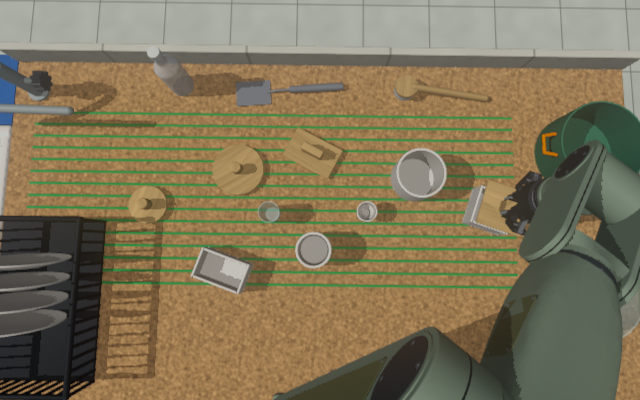

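```bash
python3 - <<'E'
import cv2
a=cv2.imread("pics/side3.png")[20:170,240:440]; cv2.imwrite("pics/side3z.png",cv2.resize(a,None,fx=4,fy=4,interpolation=2))
E
```

```text
(no output)
```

View pics/side3z.png

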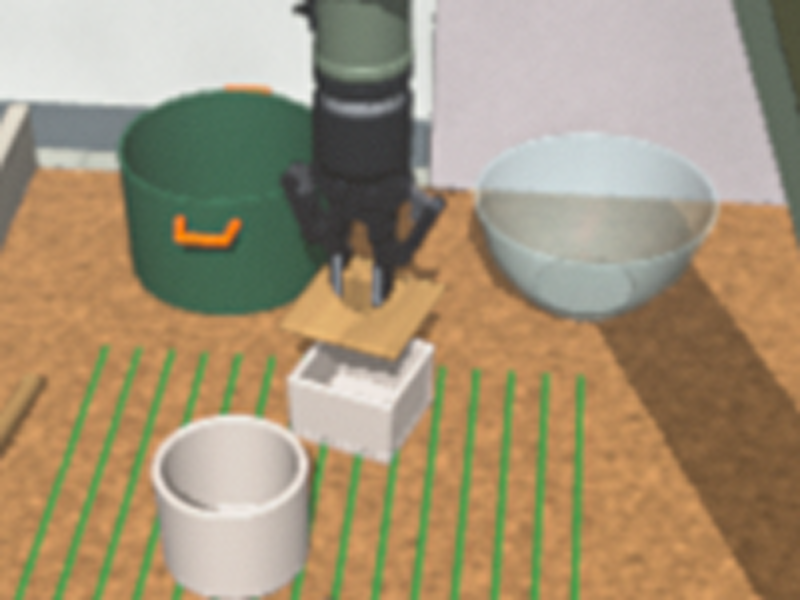

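The square lid hangs level right over the dish (dish around 360,400 in the enlarged view). Lowering gently.

Call:
move_arm --moves '[-1,1,10,0,0,0,0.1,-1,1,22,0,0,0,0.1,-1,1,32,0,0,0,0.1,-1,1,39,0,0,0,0.1,-1,1,43,0,0,0,0.1,-1,1,46,0,0,0,0.1,-1,1,48,0,0,0,0.1,-1,1,49,0,0,0,0.1,-1,1,49,0,0,0,0.1,-1,1,49,0,0,0,0.1]'

```text
t: 7.47
ee_pos: [0.5494, -0.423, 0.1493]
tcp_rot: [0.81, 0.587, 0.0, 0.0]
ft_force: [-0.3, -0.0, -1.5]
finger_gap: 0.293
```

Call:
move_arm --moves '[0,0,1,0,0,0,0.1,0,0,2,0,0,0,0.1,0,0,2,0,0,0,0.1,0,0,2,0,0,0,0.1]'

```text
t: 7.8
ee_pos: [0.5495, -0.4231, 0.1481]
tcp_rot: [0.81, 0.587, 0.0, 0.001]
ft_force: [-0.7, 0.5, 4.9]
finger_gap: 0.298
```

Contact (+5 N). Releasing with a small opening, then rising.

Call:
move_arm --moves '[0,0,0,0,0,0,0.35,0,0,0,0,0,0,0.45,0,0,0,0,0,0,0.6,0,0,0,0,0,0,0.7,0,0,-5,0,0,0,0.7,0,0,-20,0,0,0,0.7,0,0,-45,0,0,0,0.7,0,0,-75,0,0,0,0.7,0,0,-95,0,0,0,0.7,0,0,-105,0,0,0,0.7,0,0,-105,0,0,0,0.7]'

```text
t: 8.72
ee_pos: [0.55, -0.4235, 0.2551]
tcp_rot: [0.81, 0.587, 0.001, 0.003]
ft_force: [0.1, 0.0, 1.6]
finger_gap: 0.7
```

```bash
python3 - <<'E'
from cell import r
from h import *
go(r,(.692,.0172,.22),1.08)
local(r,"side",(.548,-.422),.085,.062,.075)
local(r,"side",(.548,-.422),.04,.092,.112)
E
```

```text
t 8.72 pos [ 0.55   -0.4235  0.2551] F [0.1 0.  1.6] gap 0.7 shift [463.1  -2.1  34.1] turn [0.006 0.002 0.175]
side 531 z 0.0694 rect [ 0.5481 -0.4229] [0.1081 0.104 ] yaw 1.268 fit [ 0.5481 -0.4232] 0.0646
side 58 z 0.102 rect [ 0.548 -0.422] [0.0273 0.0247] yaw 1.361 fit [ 0.5481 -0.4219] 0.0145
```

Call:
move_arm --moves '[15,0,0,0,0,0,0.7,45,0,0,0,0,0.02,0.7,83,0,0,0,0,0.04,0.7,122,0,0,0,0,0.06,0.7,161,-1,0,0,0,0.08,0.7,200,-1,0,0,0,0.1,0.7,239,-1,0,0,0,0.12,0.7,278,-1,0,0.003,0,0.14,0.7,317,-2,5,0.006,0.002,0.15,0.7,356,-2,10,0.006,0.002,0.16,0.7,395,-2,18,0.006,0.002,0.175,0.7,430,-2,26,0.006,0.002,0.175,0.7,453,-2,32,0.006,0.002,0.175,0.7,463,-2,34,0.006,0.002,0.175,0.7,463,-2,34,0.006,0.002,0.175,0.7,463,-2,34,0.006,0.002,0.175,0.7]'

```text
t: 10.15
ee_pos: [0.6906, 0.0178, 0.2169]
tcp_rot: [0.858, 0.514, -0.002, -0.003]
ft_force: [0.1, 0.3, 0.3]
finger_gap: 0.7
```

```bash
python3 - <<'E'
from cell import r
from h import *
go(r,(.692,.0172,.097),1.08)
E
```

```text
t 10.15 pos [0.6906 0.0178 0.2169] F [0.1 0.3 0.3] gap 0.7 shift [  0.2   2.5 119.9] turn [-0.008  0.     0.001]
```

Call:
move_arm --moves '[0,1,20,-0.005,0,0,0.7,0,1,48,-0.005,0,0,0.7,0,1,78,-0.005,0,0,0.7,0,1,100,-0.005,0,0,0.7,0,1,112,-0.005,0,0,0.7,0,1,118,-0.005,0,0,0.7,0,1,119,-0.005,0,0,0.7,0,1,119,-0.005,0,0,0.2,0,1,119,-0.005,0,0,0.1,0,1,119,-0.005,0,0,0.1,0,1,119,-0.005,0,0,0.1,0,1,119,-0.005,0,0,0.1,0,1,119,-0.005,0,0,0.1]'

```text
t: 11.23
ee_pos: [0.6923, 0.0178, 0.1006]
tcp_rot: [0.858, 0.514, 0.002, 0.0]
ft_force: [-0.7, -0.7, 6.2]
finger_gap: 0.22
```

```bash
python3 - <<'E'
from cell import r
from h import *
go(r,(.692,.0172,.25),1.08)
E
```

```text
t 11.23 pos [0.6923 0.0178 0.1006] F [-0.7 -0.7  6.2] gap 0.22 shift [  -0.2    0.2 -149.4] turn [ 0.002 -0.003 -0.   ]
```

Call:
move_arm --moves '[0,0,-5,0,0,0,0.1,0,0,-15,0,0,0,0.1,0,0,-35,0,0,0,0.1,0,0,-60,0,0,0,0.1,0,0,-85,0,0,0,0.1,0,0,-110,0,0,0,0.1,0,0,-130,0,0,0,0.1,0,0,-143,0,0,0,0.1,0,0,-150,0,0,0,0.1,0,0,-150,0,0,0,0.1]'

```text
t: 12.07
ee_pos: [0.692, 0.0177, 0.2511]
tcp_rot: [0.858, 0.514, 0.002, 0.0]
ft_force: [-0.3, -0.2, -0.9]
finger_gap: 0.226
```

```bash
python3 - <<'E'
from cell import r
from h import *
go(r,(.397,.2293,.2),1.225)
f=r.grab_frame("side"); cv2.imwrite("pics/s4.png",f["frame"][:,:,::-1])
E
```

```text
t 12.07 pos [0.692  0.0177 0.2511] F [-0.3 -0.2 -0.9] gap 0.226 shift [  47.4 -360.    50.5] turn [ 0.002 -0.003 -0.145]
```

View pics/s4.png

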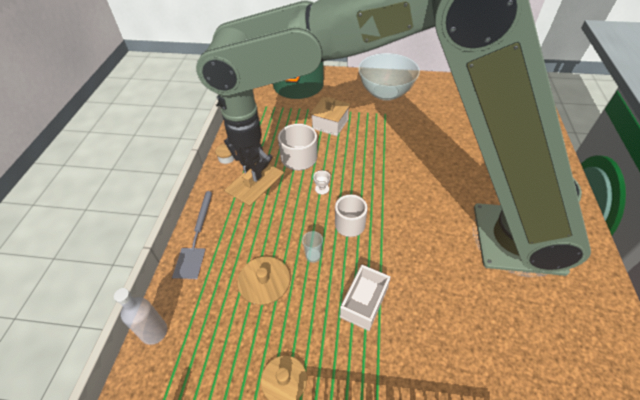

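The oblong lid is lifted level (about 255,185), and the square lid sits on its dish (330,113). Carrying the lid to the oblong dish (366,296).

Call:
move_arm --moves '[2,-12,0,0,0,-0.01,0.1,5,-36,0,0,0,-0.03,0.1,9,-66,0,0,0,-0.05,0.1,13,-98,0,0,0,-0.06,0.1,17,-130,0,0,0,-0.07,0.1,21,-162,0,0,0,-0.08,0.1,26,-194,0,0,0,-0.09,0.1,30,-226,0,0,0,-0.1,0.1,34,-258,0,0,0,-0.11,0.1,38,-290,5,0,0,-0.12,0.1,42,-320,12,0,0,-0.13,0.1,45,-343,24,0,0,-0.14,0.1,47,-356,38,0,0,-0.145,0.1,47,-360,47,0,0,-0.145,0.1,47,-360,50,0,0,-0.145,0.1,47,-360,50,0,0,-0.145,0.1,47,-360,50,0,0,-0.145,0.1]'

```text
t: 13.53
ee_pos: [0.3972, 0.2285, 0.1993]
tcp_rot: [0.819, 0.574, 0.0, -0.001]
ft_force: [-0.0, 0.6, -2.0]
finger_gap: 0.222
```

```bash
python3 - <<'E'
from cell import r
from h import *
go(r,(.397,.2293,.149),1.225)
f=r.grab_frame("side"); cv2.imwrite("pics/s5.png",f["frame"][:,:,::-1])
E
```

```text
t 13.53 pos [0.3972 0.2285 0.1993] F [-0.   0.6 -2. ] gap 0.222 shift [ 0.6 -0.4 50.3] turn [-0.001 -0.001 -0.001]
```

View pics/s5.png

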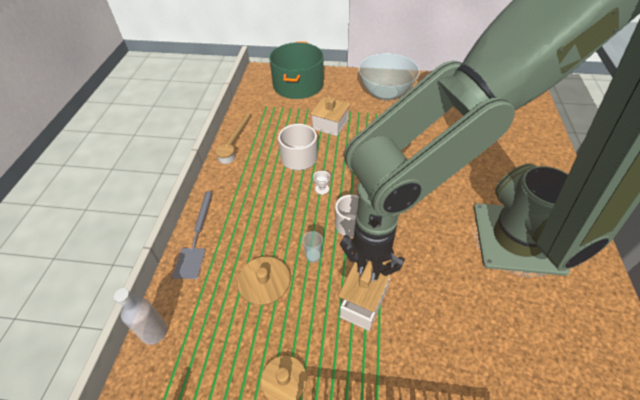

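The lid is over the dish and aligned (lid at about 366,288; dish below at 360,310). Lowering.

Call:
move_arm --moves '[0,0,10,0,0,0,0.1,0,0,22,0,0,0,0.1,0,0,32,0,0,0,0.1,0,0,39,0,0,0,0.1,0,0,43,0,0,0,0.1,0,0,46,0,0,0,0.1,0,0,48,0,0,0,0.1,0,0,49,0,0,0,0.1,0,0,50,0,0,0,0.1,0,0,50,0,0,0,0.1,0,0,50,0,0,0,0.1]'

```text
t: 14.5
ee_pos: [0.3963, 0.229, 0.1496]
tcp_rot: [0.818, 0.575, 0.001, -0.001]
ft_force: [0.2, -0.4, -1.0]
finger_gap: 0.226
```

Call:
move_arm --moves '[0,0,1,0,0,0,0.1,0,0,2,0,0,0,0.1,0,0,2,0,0,0,0.1,0,0,2,0,0,0,0.1]'

```text
t: 14.83
ee_pos: [0.3965, 0.229, 0.1485]
tcp_rot: [0.818, 0.575, 0.001, -0.001]
ft_force: [-0.5, -1.5, 8.1]
finger_gap: 0.227
```

Call:
move_arm --moves '[0,0,0,0,0,0,0.3,0,0,0,0,0,0,0.4,0,0,0,0,0,0,0.55,0,0,0,0,0,0,0.7,0,0,-5,0,0,0,0.7,0,0,-20,0,0,0,0.7,0,0,-45,0,0,0,0.7,0,0,-75,0,0,0,0.7,0,0,-95,0,0,0,0.7,0,0,-105,0,0,0,0.7,0,0,-105,0,0,0,0.7]'

```text
t: 15.75
ee_pos: [0.3973, 0.2294, 0.2551]
tcp_rot: [0.818, 0.575, 0.003, -0.0]
ft_force: [0.5, 1.2, 0.0]
finger_gap: 0.698
```

```bash
python3 - <<'E'
from cell import r
from h import *
go(r,(.5547,.4276,.22),1.225)
local(r,"side",(.396,.229),.085,.056,.07)
local(r,"side",(.396,.229),.04,.087,.107)
E
```

```text
t 15.75 pos [0.3973 0.2294 0.2551] F [0.5 1.2 0. ] gap 0.698 shift [239.6  80.7  36.9] turn [ 0.003 -0.006 -0.   ]
side 1675 z 0.0646 rect [0.3953 0.2274] [0.1327 0.0831] yaw 1.232 fit [0.3984 0.2277] 0.0695
side 230 z 0.0981 rect [0.3956 0.2278] [0.0561 0.0199] yaw 1.24 fit [0.3977 0.2288] 0.0248
```

Call:
move_arm --moves '[15,5,0,0,0,0,0.7,45,15,0,0,0,0,0.7,80,27,0,0,-0.003,0,0.7,115,39,5,0,-0.006,0,0.7,150,51,10,0,-0.006,0,0.7,185,62,18,0,-0.006,0,0.7,215,72,27,0,-0.006,0,0.7,233,78,34,0,-0.006,0,0.7,240,81,37,0,-0.006,0,0.7,240,81,37,0,-0.006,0,0.7,240,81,37,0,-0.006,0,0.7]'

```text
t: 16.77
ee_pos: [0.5531, 0.4263, 0.2143]
tcp_rot: [0.818, 0.575, -0.004, 0.001]
ft_force: [0.2, 0.1, -0.3]
finger_gap: 0.705
```

```bash
python3 - <<'E'
from cell import r
from h import *
go(r,(.5547,.4276,.099),1.225)
f=r.grab_frame("side"); cv2.imwrite("pics/s6.png",f["frame"][200:,160:480,::-1].repeat(2,0).repeat(2,1))
E
```

```text
t 16.77 pos [0.5531 0.4263 0.2143] F [ 0.2  0.1 -0.3] gap 0.705 shift [  2.6   1.4 115.3] turn [-0.003  0.008 -0.   ]
```

View pics/s6.png

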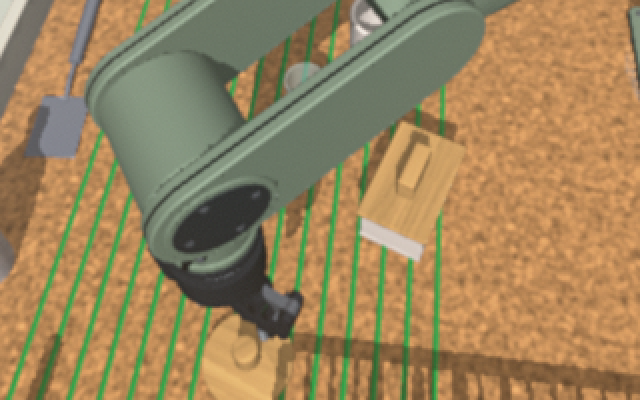

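The fingers are above the small lid's knob (245,345 in the enlargement), and the oblong lid sits square on its dish. Going down.

Call:
move_arm --moves '[1,1,20,0,0.004,0,0.7,1,1,48,0,0.006,0,0.7,1,1,78,0,0.006,0,0.7,1,1,98,0,0.006,0,0.7,1,1,110,0,0.006,0,0.7,1,1,115,0,0.006,0,0.7,1,1,116,0,0.006,0,0.7,1,1,116,0,0.006,0,0.2,1,1,116,0,0.006,0,0.1,1,1,116,0,0.006,0,0.1,1,1,116,0,0.006,0,0.1,1,1,116,0,0.006,0,0.1,1,1,116,0,0.006,0,0.1]'

```text
t: 17.9
ee_pos: [0.5556, 0.4278, 0.1017]
tcp_rot: [0.818, 0.575, 0.002, -0.001]
ft_force: [0.2, -0.6, 6.0]
finger_gap: 0.311
```

```bash
python3 - <<'E'
from cell import r
from h import *
go(r,(.5547,.4276,.25),1.225)
E
```

```text
t 17.9 pos [0.5556 0.4278 0.1017] F [ 0.2 -0.6  6. ] gap 0.311 shift [   0.2   -0.6 -148.3] turn [ 0.001 -0.004 -0.   ]
```

Call:
move_arm --moves '[0,0,-5,0,0,0,0.1,0,0,-15,0,0,0,0.1,0,0,-35,0,0,0,0.1,0,0,-60,0,0,0,0.1,0,0,-85,0,0,0,0.1,0,0,-110,0,0,0,0.1,0,0,-130,0,0,0,0.1,0,0,-143,0,0,0,0.1,0,0,-150,0,0,0,0.1,0,0,-150,0,0,0,0.1]'

```text
t: 18.73
ee_pos: [0.5553, 0.4273, 0.2521]
tcp_rot: [0.818, 0.575, 0.002, -0.001]
ft_force: [-0.3, -0.5, 0.2]
finger_gap: 0.313
```

```bash
python3 - <<'E'
from cell import r
from h import *
go(r,(.448,.0092,.22),1.225)
f=r.grab_frame("side"); cv2.imwrite("pics/s7.png",f["frame"][200:,160:480,::-1].repeat(2,0).repeat(2,1))
E
```

```text
t 18.73 pos [0.5553 0.4273 0.2521] F [-0.3 -0.5  0.2] gap 0.313 shift [-429.9   40.8   30.1] turn [ 0.001 -0.005 -0.   ]
```

View pics/s7.png

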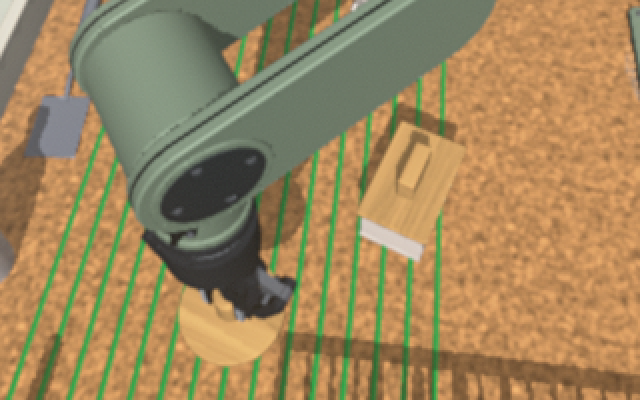

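Small lid held level (230,325 in the enlargement). Carrying it to the small jar.

Call:
move_arm --moves '[-12,1,0,0,0,0,0.1,-36,3,0,0,0,0,0.1,-68,6,0,0,0,0,0.1,-102,10,0,0,0,0,0.1,-136,13,0,0,0,0,0.1,-170,16,0,0,0,0,0.1,-204,19,0,0,0,0,0.1,-238,23,0,0,0,0,0.1,-272,26,0,0,0,0,0.1,-306,29,0,0,0,0,0.1,-340,32,4,0,0,0,0.1,-374,36,10,0,0,0,0.1,-403,38,18,0,0,0,0.1,-422,40,25,0,0,0,0.1,-430,41,30,0,0,0,0.1,-430,41,30,0,0,0,0.1,-430,41,30,0,0,0,0.1]'

```text
t: 20.2
ee_pos: [0.4476, 0.0089, 0.2184]
tcp_rot: [0.819, 0.574, 0.0, -0.001]
ft_force: [-0.5, 0.4, -1.0]
finger_gap: 0.307
```

```bash
python3 - <<'E'
from cell import r
from h import *
go(r,(.448,.0092,.18),1.225)
f=r.grab_frame("side"); cv2.imwrite("pics/s8.png",f["frame"][100:300,220:480,::-1].repeat(3,0).repeat(3,1))
E
```

```text
t 20.2 pos [0.4476 0.0089 0.2184] F [-0.5  0.4 -1. ] gap 0.307 shift [ 0.3  0.3 38.4] turn [-0.002 -0.002 -0.001]
```

View pics/s8.png

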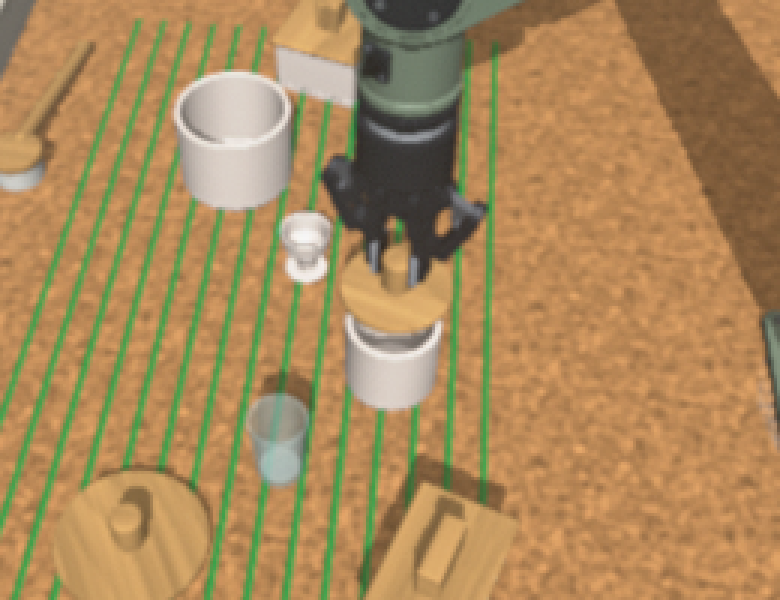

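The small lid hangs level, centred above the small jar (lid 395,290; jar 393,355). Lowering.

Call:
move_arm --moves '[0,0,8,0,0,0,0.1,0,0,18,0,0,0,0.1,0,0,26,0,0,0,0.1,0,0,32,0,0,0,0.1,0,0,35,0,0,0,0.1,0,0,37,0,0,0,0.1,0,0,38,0,0,0,0.1,0,0,39,0,0,0,0.1,0,0,39,0,0,0,0.1,0,0,39,0,0,0,0.1]'

```text
t: 21.08
ee_pos: [0.4478, 0.0087, 0.1802]
tcp_rot: [0.818, 0.575, 0.001, -0.001]
ft_force: [0.7, -0.6, -1.2]
finger_gap: 0.309
```

Call:
move_arm --moves '[0,0,1,0,0,0,0.1,0,0,2,0,0,0,0.1,0,0,2,0,0,0,0.1,0,0,2,0,0,0,0.1]'

```text
t: 21.42
ee_pos: [0.4478, 0.0086, 0.1796]
tcp_rot: [0.818, 0.575, 0.001, -0.0]
ft_force: [-4.2, -0.4, 11.8]
finger_gap: 0.31
```

Contact. Release.

Call:
move_arm --moves '[0,0,0,0,0,0,0.36,0,0,0,0,0,0,0.45,0,0,0,0,0,0,0.6,0,0,0,0,0,0,0.7,0,0,-5,0,0,0,0.7,0,0,-20,0,0,0,0.7,0,0,-45,0,0,0,0.7,0,0,-70,0,0,0,0.7,0,0,-80,0,0,0,0.7,0,0,-80,0,0,0,0.7]'

```text
t: 22.25
ee_pos: [0.449, 0.0085, 0.2607]
tcp_rot: [0.818, 0.575, 0.003, 0.001]
ft_force: [1.0, -0.1, 0.5]
finger_gap: 0.705
```

```bash
python3 - <<'E'
from cell import r
from h import *
go(r,(.647,.205,.22),1.225)
local(r,"side",(.447,.0085),.06,.088,.105)
local(r,"side",(.447,.0085),.03,.117,.137)
E
```

```text
t 22.25 pos [0.449  0.0085 0.2607] F [ 1.  -0.1  0.5] gap 0.705 shift [251.8 119.4  42.3] turn [ 0.005 -0.004 -0.   ]
side 736 z 0.0945 rect [0.447  0.0088] [0.0933 0.0948] yaw -1.471 fit [0.4467 0.008 ] 0.0476
side 94 z 0.1276 rect [0.446  0.0082] [0.0254 0.027 ] yaw -1.485 fit [0.4465 0.0082] 0.0134
```

Call:
move_arm --moves '[13,6,0,0,0,0,0.7,40,19,0,0,0,0,0.7,75,35,0,0,0,0,0.7,110,52,0,0,0,0,0.7,145,69,5,0,0,0,0.7,180,85,12,0,0,0,0.7,215,102,24,0,0,0,0.7,240,114,35,0,0,0,0.7,252,119,42,0,0,0,0.7,252,119,42,0,0,0,0.7,252,119,42,0,0,0,0.7]'

```text
t: 23.27
ee_pos: [0.6443, 0.2055, 0.2141]
tcp_rot: [0.818, 0.575, -0.002, -0.001]
ft_force: [0.1, -0.2, 0.7]
finger_gap: 0.697
```

```bash
python3 - <<'E'
from cell import r
from h import *
go(r,(.647,.205,.1),1.225)
f=r.grab_frame("side"); cv2.imwrite("pics/s9.png",f["frame"][150:350,180:440,::-1].repeat(3,0).repeat(3,1))
E
```

```text
t 23.27 pos [0.6443 0.2055 0.2141] F [ 0.1 -0.2  0.7] gap 0.697 shift [  0.6   3.2 114.1] turn [-0.004  0.001  0.001]
```

View pics/s9.png

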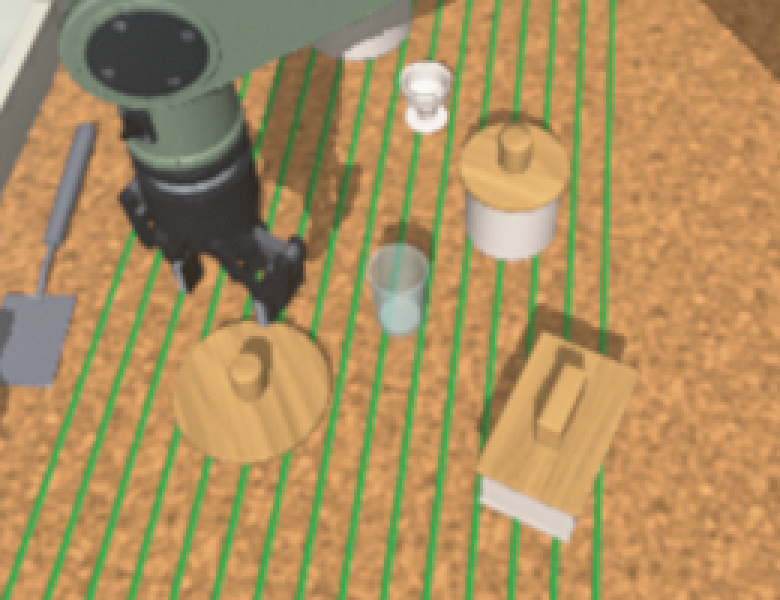

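The small and oblong lids are seated; the gripper is above the large lid's knob (250,375). Going down.

Call:
move_arm --moves '[0,2,20,0,0,0,0.7,0,2,48,0,0,0,0.7,0,2,78,0,0,0,0.7,0,2,98,0,0,0,0.7,0,2,108,0,0,0,0.7,0,2,114,0,0,0,0.7,0,2,115,0,0,0,0.7,0,2,115,0,0,0,0.2,0,2,115,0,0,0,0.1,0,2,115,0,0,0,0.1,0,2,115,0,0,0,0.1,0,2,115,0,0,0,0.1,0,2,115,0,0,0,0.1]'

```text
t: 24.4
ee_pos: [0.6477, 0.2051, 0.1032]
tcp_rot: [0.818, 0.575, 0.002, -0.0]
ft_force: [-0.2, -0.2, 5.6]
finger_gap: 0.308
```

```bash
python3 - <<'E'
from cell import r
from h import *
go(r,(.647,.205,.25),1.225)
E
```

```text
t 24.4 pos [0.6477 0.2051 0.1032] F [-0.2 -0.2  5.6] gap 0.308 shift [   0.2   -0.4 -146.8] turn [ 0.002 -0.003 -0.   ]
```

Call:
move_arm --moves '[0,0,-5,0,0,0,0.1,0,0,-15,0,0,0,0.1,0,0,-35,0,0,0,0.1,0,0,-60,0,0,0,0.1,0,0,-85,0,0,0,0.1,0,0,-110,0,0,0,0.1,0,0,-130,0,0,0,0.1,0,0,-143,0,0,0,0.1,0,0,-150,0,0,0,0.1,0,0,-150,0,0,0,0.1]'

```text
t: 25.23
ee_pos: [0.6474, 0.2048, 0.2535]
tcp_rot: [0.818, 0.575, 0.002, -0.0]
ft_force: [0.4, 0.5, -2.3]
finger_gap: 0.309
```

```bash
python3 - <<'E'
from cell import r
from h import *
go(r,(.630,-.24,.23),1.225)
f=r.grab_frame("side"); cv2.imwrite("pics/s10.png",f["frame"][150:350,180:440,::-1].repeat(3,0).repeat(3,1))
E
```

```text
t 25.23 pos [0.6474 0.2048 0.2535] F [ 0.4  0.5 -2.3] gap 0.309 shift [-424.4  134.4   22.2] turn [ 0.002 -0.004 -0.   ]
```

View pics/s10.png

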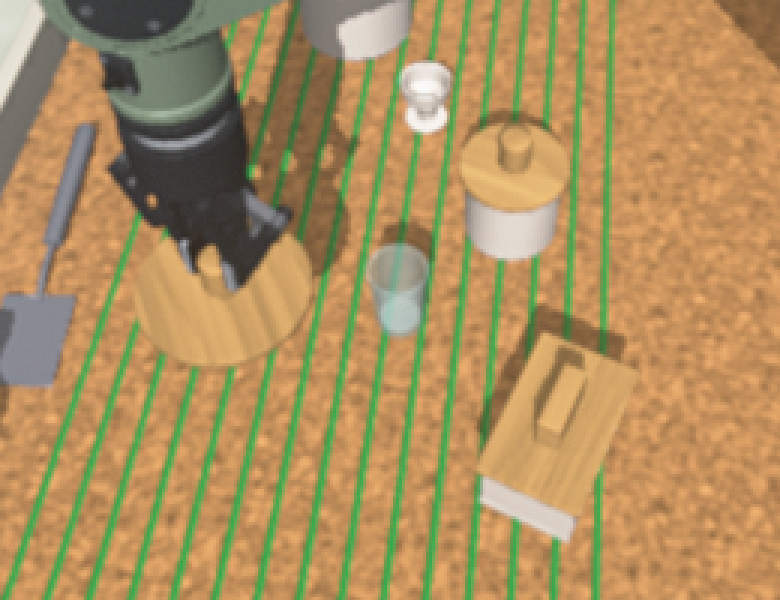

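Large lid held level (225,300). Carrying it to the large jar.

Call:
move_arm --moves '[-12,4,0,0,0,0,0.1,-35,11,0,0,0,0,0.1,-65,21,0,0,0,0,0.1,-98,31,0,0,0,0,0.1,-131,41,0,0,0,0,0.1,-164,52,0,0,0,0,0.1,-197,62,0,0,0,0,0.1,-230,73,0,0,0,0,0.1,-263,83,0,0,0,0,0.1,-296,94,0,0,0,0,0.1,-329,104,0,0,0,0,0.1,-362,115,2,0,0,0,0.1,-392,124,8,0,0,0,0.1,-414,131,15,0,0,0,0.1,-424,134,20,0,0,0,0.1,-424,134,22,0,0,0,0.1,-424,134,22,0,0,0,0.1,-424,134,22,0,0,0,0.1]'

```text
t: 26.78
ee_pos: [0.629, -0.2384, 0.228]
tcp_rot: [0.818, 0.575, 0.0, -0.002]
ft_force: [-0.4, -0.0, -1.4]
finger_gap: 0.312
```

```bash
python3 - <<'E'
from cell import r
from h import *
go(r,(.630,-.24,.191),1.225)
f=r.grab_frame("side"); cv2.imwrite("pics/s11.png",f["frame"][60:260,200:460,::-1].repeat(3,0).repeat(3,1))
E
```

```text
t 26.78 pos [ 0.629  -0.2384  0.228 ] F [-0.4 -0.  -1.4] gap 0.312 shift [-1.3  1.5 37. ] turn [-0.002 -0.002  0.001]
```

View pics/s11.png

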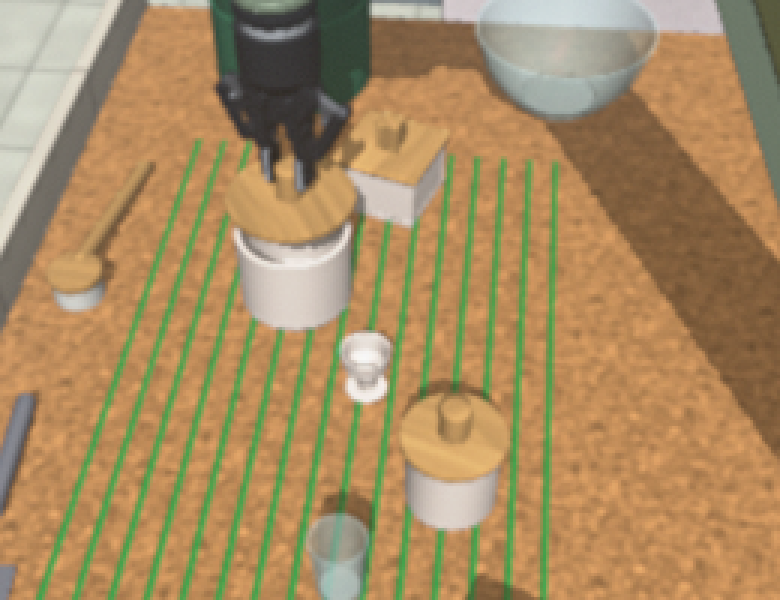

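The large lid hangs level over the large jar (lid 292,200; jar 294,275). Lowering.

Call:
move_arm --moves '[-1,1,8,0,0,0,0.1,-1,1,18,0,0,0,0.1,-1,1,26,0,0,0,0.1,-1,1,31,0,0,0,0.1,-1,1,34,0,0,0,0.1,-1,1,36,0,0,0,0.1,-1,1,37,0,0,0,0.1,-1,1,38,0,0,0,0.1,-1,1,38,0,0,0,0.1,-1,1,38,0,0,0,0.1]'

```text
t: 27.67
ee_pos: [0.6298, -0.2408, 0.1913]
tcp_rot: [0.818, 0.575, 0.001, -0.001]
ft_force: [-2.6, 1.1, 3.6]
finger_gap: 0.307
```

Call:
move_arm --moves '[0,0,1,0,0,0,0.1,0,0,1,0,0,0,0.1,0,0,1,0,0,0,0.1]'

```text
t: 27.92
ee_pos: [0.6297, -0.2408, 0.1912]
tcp_rot: [0.818, 0.575, 0.001, -0.0]
ft_force: [-4.3, 2.7, 7.0]
finger_gap: 0.306
```

Call:
move_arm --moves '[0,0,0,0,0,0,0.36,0,0,0,0,0,0,0.45,0,0,0,0,0,0,0.6,0,0,0,0,0,0,0.7,0,0,-5,0,0,0,0.7,0,0,-20,0,0,0,0.7,0,0,-45,0,0,0,0.7,0,0,-75,0,0,0,0.7,0,0,-105,0,0,0,0.7,0,0,-125,0,0,0,0.7,0,0,-125,0,0,0,0.7,0,0,-125,0,0,0,0.7]'

```text
t: 28.92
ee_pos: [0.6301, -0.2412, 0.316]
tcp_rot: [0.818, 0.575, 0.001, 0.001]
ft_force: [-0.9, -0.2, -0.3]
finger_gap: 0.701
```

```bash
python3 - <<'E'
from cell import r
from h import *
go(r,(.630,-.24,.32),1.225)
for nm,xy,rim,rad in (("large",(.629,-.24),.095,.08),("small",(.447,.009),.085,.06),("sq",(.548,-.4225),.06,.085),("obl",(.396,.229),.055,.085)):
    for c in ("side","top"):
        print(nm,end=" "); 
        try: local(r,c,xy,rad,rim+.003,rim+.02)
        except Exception as e: print(e)
    print(" knob",end=" "); local(r,"side",xy,.035,rim+.032,rim+.055)
    print(" rim/outer",end=" "); local(r,"side",xy,rad,.015,rim-.006)
for n in ("top","side"):
    f=r.grab_frame(n); cv2.imwrite(f"pics/{n}12.png",f["frame"][:,:,::-1])
    for b in ("glass","eggcup"):
        print(n,b,[ray(f,x["centre"],0)[:2].round(4) for x in r.tip_of(b,f)[:1]])
E
```

```text
t 28.92 pos [ 0.6301 -0.2412  0.316 ] F [-0.9 -0.2 -0.3] gap 0.701 shift [ 1.1 -0.5 -4. ] turn [ 0.002 -0.001 -0.   ]
large side 899 z 0.1045 rect [ 0.6289 -0.2405] [0.128  0.1296] yaw -1.189 fit [ 0.6286 -0.2416] 0.0652
large top 1650 z 0.1043 rect [ 0.6374 -0.2228] [0.0915 0.1299] yaw -0.334 fit [ 0.6309 -0.2401] 0.0645
 knob side 68 z 0.137 rect [ 0.6277 -0.2416] [0.0268 0.0267] yaw 0.738 fit [ 0.6283 -0.2413] 0.014
 rim/outer side 638 z 0.0525 rect [ 0.6196 -0.2093] [0.117  0.0559] yaw 0.278 fit [ 0.6281 -0.2383] 0.0584
small side 737 z 0.0947 rect [0.4473 0.0095] [0.0933 0.0959] yaw -1.534 fit [0.4471 0.0085] 0.0478
small top 1244 z 0.0942 rect [0.4485 0.0101] [0.0933 0.0938] yaw -1.56 fit [0.4494 0.0094] 0.0473
 knob side 95 z 0.1278 rect [0.4473 0.0084] [0.0267 0.0259] yaw 1.279 fit [0.4465 0.0086] 0.0134
 rim/outer side 426 z 0.0473 rect [0.4449 0.0325] [0.0823 0.0376] yaw 0.08 fit [0.447  0.0107] 0.0413
sq side 543 z 0.0693 rect [ 0.5474 -0.425 ] [0.1086 0.1057] yaw 1.262 fit [ 0.5465 -0.4227] 0.0676
sq top 247 z 0.0694 rect [ 0.595  -0.4242] [0.0792 0.0195] yaw 1.21 fit [ 0.5856 -0.4203] 0.0381
 knob side 58 z 0.1022 rect [ 0.5469 -0.4229] [0.0299 0.026 ] yaw 1.492 fit [ 0.5479 -0.4234] 0.0157
 rim/outer side 318 z 0.035 rect [ 0.5344 -0.3937] [0.1305 0.0674] yaw 0.424 fit [ 0.5487 -0.423 ] 0.0619
obl side 1701 z 0.0646 rect [0.3952 0.2276] [0.1332 0.0831] yaw 1.232 fit [0.3977 0.228 ] 0.0706
obl top 1773 z 0.064 rect [0.398  0.2288] [0.1322 0.0844] yaw 1.229 fit [0.3961 0.2275] 0.0706
 knob side 230 z 0.0981 rect [0.3959 0.2281] [0.0562 0.0201] yaw 1.23 fit [0.393  0.2297] 0.0259
 rim/outer side 198 z 0.0315 rect [0.4143 0.2857] [0.0151 0.0748] yaw -0.15 fit [0.4099 0.2677] 0.0389
top glass [array([0.5329, 0.1176])]
top eggcup [array([ 0.543 , -0.1175])]
side glass [array([0.5311, 0.1267])]
side eggcup [array([ 0.5356, -0.118 ])]
```

View pics/side12.png

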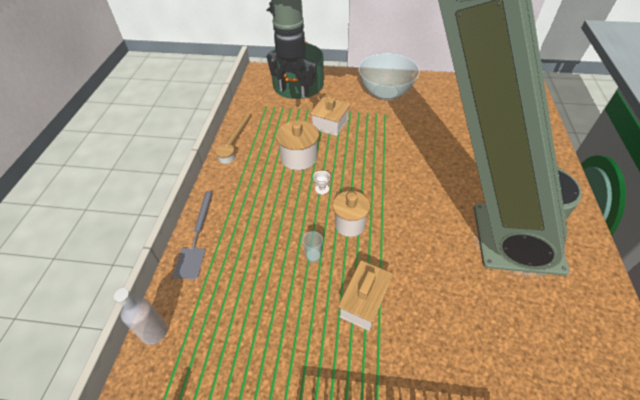

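View pics/top12.png

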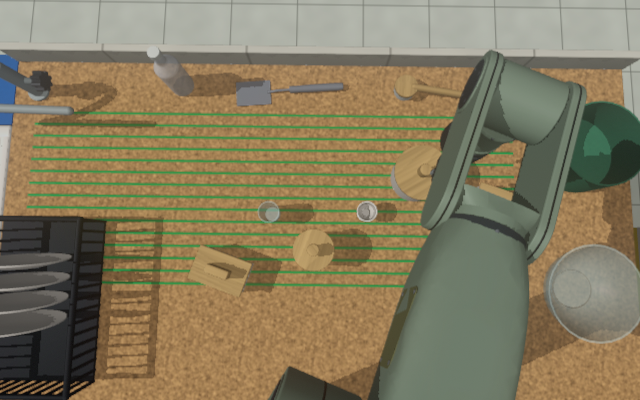

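All four lids sit flat on their vessels: large at (298,140), square (330,113), small (351,208) and oblong (366,295) in the side view. The glass and egg cup are where they were, and the arm is clear.

```bash
python3 -c "
from cell import r
print(r.sign_off()); print(r.get_state()['t'])"
```

```text
the job is handed in; nothing more can be done
None
the job is handed in; nothing more can be done
```

All four lids are on their own vessels, and I handed the job in at about 29 s of the 106 s allowed. I gripped each lid by its handle, lowered it until the wrist force showed contact, and only then let go.

**Seating:** In the side camera the plate tops read 9.3 to 9.7 mm above the nominal rim heights. They should be 8 mm, and this camera reads 1 to 2 mm high. Handles are within about 2 mm of the mouth centres measured at the start. The oblong lid is within about 0.01 rad of its dish and the square lid's plate about the same.

**Standing still:** The vessels read within about 2 mm of where they started. The glass and egg cup stand upright where they were. The arm was raised clear of everything at hand-in.

**Checks that were weak or disagreed:**
- The arm hid most of the square lid from the top camera at the end, so only the side camera confirms it.
- The side camera's yaw for the square lid's block was off by about 0.24 rad. It rests on only 58 points, and the plate edges disagree with it.
- The network's position for the glass differed by about 8 to 9 mm between readings, though the pictures show no movement.
- At the start the network took the small lid for the square dish in the top view, so I measured that dish from depth instead.

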